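Sort loose optomechanics back into their trays

ROBOT

A 7-joint arm with a two-finger parallel gripper is mounted at the origin on the work surface. World frame = base frame: x ahead of the robot, y to its left, z up, the work surface at z = 0. Lengths are in m, angles in rad, forces in N, time in s.
With the tool pointing down it reaches from about 0.35 to 0.9 m from the base axis. Payload 8.1 kg.
Tool frame: the origin (TCP) lies on the centre line of the jaws, within the pads' length; the fingertips stand 17 mm ahead of it and the grasp point (between the pads) lies 2 mm behind it; z points along the fingers, y is the direction in which the jaws open and shut (so a half turn about z gives the same grasp; the last joint's range is limited). The gripper opens to 92 mm and grips with 3 to 60 N. Pads are 19 mm wide; open, the fingers measure 130 mm over their backs; the gripper's body (75 mm by 190 mm) begins 47 mm behind the grasp point.
Start: joints at [1.02, 0.434, 0.025, 1.573, -0.012, 1.134, -0.075], TCP at [0.271, -0.563, 0.205] pointing down, gripper open.
Joint ranges: [-2.62, 2.62], [-0.44, 2.09], [-1.27, 1.32], [0.08, 2.57], [-1.32, 4.46], [0.12, 2], [-2.74, 2.74]. Speed limits (rad/s): [2.22, 2.22, 3.01, 3.01, 3.14, 3.14, 3.14].

INTERFACE

Orientations are given as a rotation vector (axis times angle).
In Python, from cell import arm, imaging, job gives the robot as it stands.
- The arm moves only by the tool jog_arm, never from a script. Its argument "moves" is a list of rows, each an object with "fingers": the closure, from -1 (fully open) to 1 (shut); "xyz": the shift along the tool's x, y, z in cm, a list of three; "angular": the turn, a rotation vector about the tool's x, y, z in rad, a list of three. In form: [{"fingers": fingers, "xyz": [dx, dy, dz], "angular": [ax, ay, az]}, ...]. A call has 1 to 12 rows; each row is the pose to reach, as a shift and turn from the pose commanded when the call began, along the tool's axes at that moment; what a row does not reach only later rows make up. A row lasts 1/8 s, in which the tool goes at most 62.5 mm and 10.7 degrees, less where a joint would pass 70% of its speed; a pose out of reach is approached as far as the arm can. A call with a gripper value outside its range is refused whole. The fingers move at their own pace and stop on an object; "grip_force" is the grip in N (left out, the last holds). Time passes only in rows, so rows that repeat a pose let the fingers close. It gives the time, the measured TCP pose, the force and the opening at its end, in the units of the state.
- arm.observe(): the state, without advancing time (a new reading comes with each control period).
- imaging.get_image(name): name is "side" or "top" or "wrist"; returns the picture (420x560x3 uint8, red, green, blue); there is no depth.
- imaging.camera_params(name): a dict with "fx", "fy", "cx", "cy" (pixels), "rvec" (rotation vector, rad) and "tvec" (3), from world to camera coordinates, as OpenCV has them; the wrist camera has in their place "hand_eye" (4x4, takes a point from camera to tool coordinates, whose origin is the TCP and whose axes are the flange's). Camera axes: x right, y down, z forward; pixel columns grow to the right and rows downward; lengths in m; the calibration is good to about 2 mm. A picture is of the moment at which its call begins: read the wrist's pose just before it. camera_params takes no time and is no camera call.
- job.sign_off(): hands the job in, once; it reports no verdict.
The state is a dict: "clock": time; "joints": joint angles; "dq": joint speeds; "joint_efforts": joint torques, N m; "position": TCP position; "ee_rot": TCP orientation; "force": force on the tool from outside, world axes, zero at the start; "ft_torque": the same for the moment, N m; "width": opening from 0.0 (shut) to 1.0 (fully open).
Only numpy, scipy, OpenCV 4.12 (cv2) and the standard library are available. Lean on these libraries where they do the work, as an engineer would, in place of code of your own. Each camera call takes 0.05 s, during which the arm holds its last target. There are 200 camera calls.

TASK

Tidy the optical table: put the two pillar posts, the two lens tubes and the clamping fork back into the trays for their kinds; the sample fixed in each tray shows what belongs there. Use a separate empty bay for each part, posts and tubes standing upright and the fork lying flat with its underside still down, all resting fully on the tray floor. Leave the mirror mount and the small jar standing where they are.

Things in the scene. Friction and masses are not known exactly. Their poses are not given: they have to be found in the camera images.
- post_tall: Tall pillar post: solid bare-steel cylinder, 25 mm diameter, 55 mm tall, a small dark screw hole in its top. About 0.2 kg. Stands upright on the table. Origin: centre of its underside; z up along its axis.
- post_short: Short pillar post: solid bare-steel cylinder, 25 mm diameter, 30 mm tall, a small dark screw hole in its top. About 0.11 kg. Stands upright. Origin: centre of its underside; z up along its axis.
- tube_tall: Long lens tube: dark metal tube open at both ends, 36 mm outside and 28 mm inside diameter, 34 mm tall. About 0.04 kg. Stands on end. Origin: centre of its underside; z up along its axis.
- tube_short: Short lens tube (a ring): dark metal, open at both ends, 36 mm outside and 28 mm inside diameter, 18 mm tall. About 0.025 kg. Stands on end. Origin: centre of its underside; z up along its axis.
- clamp: Clamping fork: flat dark-steel fork, 30 mm wide along its x, 46 mm long along its y, 12 mm thick. Solid 18 mm heel at -y; two 9 mm tines, the slot between open to +y. About 0.08 kg. Lies flat at any angle up to 65 degrees from world axes. Grip it across its 30 mm width. Origin: centre of the 30 x 46 mm outline, on its underside; z up.
- tray_posts: Pale wooden tray fixed to the table, for pillar posts. Outside 115 (x) x 202 mm (y); floor 4 mm; walls and dividers 4 mm thick, 14 mm high. Three bays along y, each 107 (x) x 62 mm (y), centred at y = +66, 0, -66 mm, x = 0; the +66 bay has a steel pillar, 25 mm diameter, 40 tall, fixed in its middle as a sample, others empty. Origin: centre of underside, z up; within 6 degrees of world axes.
- tray_tubes: Pale wooden tray fixed to the table, for lens tubes. Outside 115 (x) x 202 mm (y); floor 4 mm; walls and dividers 4 mm thick, 14 mm high. Three bays along y, each 107 (x) x 62 mm (y), centred at y = +66, 0, -66 mm, x = 0; the +66 bay has a dark tube, 36 mm diameter, 25 tall, fixed in its middle as a sample, others empty. Origin: centre of underside, z up; within 6 degrees of world axes.
- tray_clamps: Pale wooden tray fixed to the table, for clamping forks. Outside 115 (x) x 202 mm (y); floor 4 mm; walls and dividers 4 mm thick, 14 mm high. Three bays along y, each 107 (x) x 62 mm (y), centred at y = +66, 0, -66 mm, x = 0; the +66 bay has a flat fork like the loose one fixed in its middle as a sample, others empty. Origin: centre of underside, z up; within 6 degrees of world axes.
- mirror: Bystander, to be left where it is: loose mirror mount, a 36 mm square dark base with an upright black plate carrying a small round mirror and two brass screws, 55 mm tall, standing among the parts. Origin: centre of its underside; the mirror faces its -x; z up.
- jar: Bystander, to be left where it is: loose small jar with a white cap, 38 mm diameter, 42 mm tall, standing among the parts. Origin: centre of its underside; z up.
Not all that is in view belongs to the job. Leave any orange look-alike of the tube_tall alone.

How it is judged:
At the end, for the whole second after the job is handed in: Each part in its own empty bay of its kind's tray (origin within 20 mm of the bay centre along the tray's y, 45 mm along x), underside on the floor (0 to 8 mm above the tray's underside), z axis within 0.12 rad of vertical, released, at rest (under 0.01 m/s, 0.1 rad/s) (z of post_tall in the frame of tray_posts between 0 and 0.008 m and angle between each of post_tall, post_short, tube_tall, tube_short, clamp's own z axis and vertical below 0.12 rad and linear speed of each of post_tall, post_short, tube_tall, tube_short, clamp below 0.01 m/s and angular speed of each of post_tall, post_short, tube_tall, tube_short, clamp below 0.1 rad/s and z of post_short in the frame of tray_posts between 0 and 0.008 m and z of tube_tall in the frame of tray_tubes between 0 and 0.008 m and z of tube_short in the frame of tray_tubes between 0 and 0.008 m and z of clamp in the frame of tray_clamps between 0 and 0.008 m and (((y of post_tall in the frame of tray_posts between -0.02 and 0.02 m and x of post_tall in the frame of tray_posts between -0.045 and 0.045 m) and (y of post_short in the frame of tray_posts between -0.086 and -0.046 m and x of post_short in the frame of tray_posts between -0.045 and 0.045 m)) or ((y of post_tall in the frame of tray_posts between -0.086 and -0.046 m and x of post_tall in the frame of tray_posts between -0.045 and 0.045 m) and (y of post_short in the frame of tray_posts between -0.02 and 0.02 m and x of post_short in the frame of tray_posts between -0.045 and 0.045 m))) and (((y of tube_tall in the frame of tray_tubes between -0.02 and 0.02 m and x of tube_tall in the frame of tray_tubes between -0.045 and 0.045 m) and (y of tube_short in the frame of tray_tubes between -0.086 and -0.046 m and x of tube_short in the frame of tray_tubes between -0.045 and 0.045 m)) or ((y of tube_tall in the frame of tray_tubes between -0.086 and -0.046 m and x of tube_tall in the frame of tray_tubes between -0.045 and 0.045 m) and (y of tube_short in the frame of tray_tubes between -0.02 and 0.02 m and x of tube_short in the frame of tray_tubes between -0.045 and 0.045 m))) and ((y of clamp in the frame of tray_clamps between -0.02 and 0.02 m and x of clamp in the frame of tray_clamps between -0.045 and 0.045 m) or (y of clamp in the frame of tray_clamps between -0.086 and -0.046 m and x of clamp in the frame of tray_clamps between -0.045 and 0.045 m))); the robot touches nothing.
It fails at once if the mirror mount is shifted by more than 20 mm or knocked over (distance of mirror from where it was at the start of the episode above 0.02 m or angle between mirror's own z axis and vertical above 0.4 rad).
It fails at once if the jar is shifted by more than 20 mm or knocked over (distance of jar from where it was at the start of the episode above 0.02 m or angle between jar's own z axis and vertical above 0.4 rad).
It also fails if it takes over 128 s, if anything falls off the work surface, if the arm or the gripper's body presses on something with over 40 N, if the wrist force passes 120 N, or if a joint passes its speed limit or range.

## Working session

There is one attempt and no reset: what is moved stays moved. The work goes in short steps, Python scripts to look and compute and a tool call to move; the robot and the scene stay as the last step left them, time stands still between calls to the robot, and variables do not carry over. Pictures are saved under pics/ and viewed, about 12 in all and at most 16, crops included, and the job is handed in when it is done.

Besides the shell and the picture viewer there is one more tool, called after "Emit:" as name([rows], argument=value, ...), one row to a line, values as JSON. jog_arm: Moves the arm, as the interface text tells. Its arguments: {"type":"object","properties":{"moves":{"type":"array"},"grip_force":{"type":"number"}},"required":["moves"]}

```bash
ls; mkdir -p pics
python3 - <<'E'
from cell import arm, imaging, job
import cv2
print(arm.observe())
for n in ("top","side","wrist"):
    im=imaging.get_image(n); cv2.imwrite(f"pics/{n}0.png",im[:,:,::-1]); print(n,imaging.camera_params(n))
E
```

```text
pics
{'clock': 0.0, 'joints': array([ 1.02036954,  0.43523693,  0.02496599,  1.57406885, -0.01160842,
        1.13397143, -0.07513586]), 'dq': array([ 0.00029742,  0.00074788,  0.0029823 , -0.00120658,  0.00151103,
        0.00030029, -0.00178503]), 'joint_efforts': array([ 1.03623090e-03, -6.67848158e+01,  9.86110680e-01, -3.14470911e+01,
       -6.03797031e-02,  4.28106403e-02,  2.70364071e-04]), 'position': array([ 0.27035729, -0.56292048,  0.20404716]), 'ee_rot': array([-3.06177129e+00, -6.97098474e-01,  7.33907612e-04]), 'force': array([0.55534766, 0.25621246, 0.97213371]), 'ft_torque': array([-0.01641131,  0.01454583, -0.00565838]), 'width': 1.00218274758402}
top {'fx': 402.85825928524423, 'fy': 402.85825928524423, 'cx': 278.21646773399533, 'cy': 208.02412609358396, 'rvec': array([ 2.13577683, -2.15386819,  0.09239697]), 'tvec': array([0.02460698, 0.48291142, 0.77362508])}
side {'fx': 422.75386044766356, 'fy': 422.75386044766356, 'cx': 280.17270816036154, 'cy': 207.23762288200663, 'rvec': array([ 2.09096235, -0.72223361,  0.38279506]), 'tvec': array([-0.38833774,  0.22904901,  0.63449177])}
wrist {'fx': 329.72005103106926, 'fy': 329.72005103106926, 'cx': 282.77338189584714, 'cy': 215.00437848089382, 'hand_eye': array([[-4.63442955e-04, -9.61859463e-01, -2.73543707e-01,
         7.32915566e-02],
       [ 9.99999375e-01, -1.67322443e-04, -1.10586346e-03,
         2.84734672e-04],
       [ 1.01791523e-03, -2.73544048e-01,  9.61858938e-01,
        -1.79650449e-01],
       [ 0.00000000e+00,  0.00000000e+00,  0.00000000e+00,
         1.00000000e+00]])}
```

View pics/top0.png

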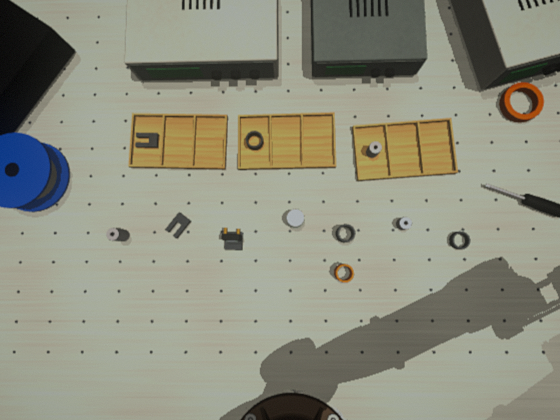

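View pics/side0.png

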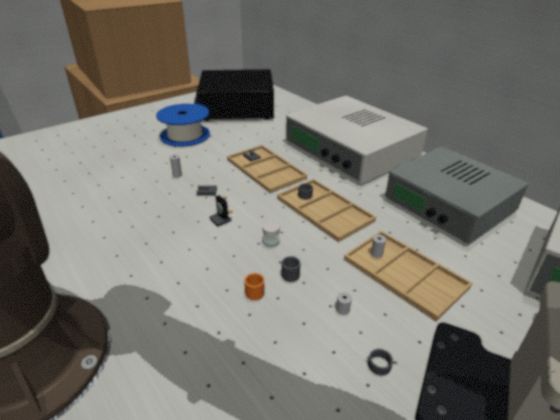

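The top view shows these candidates:
- **Posts:** tall at (118,235), short at (403,223). The fixed sample is at (375,149).
- **Tubes:** tall at (345,232), ring at (459,240). The fixed sample is at (254,141), the orange decoy at (344,272), and a big orange ring at (522,102).
- **Clamp:** (178,225). The fixed sample is at (146,140).
- **Bystanders:** mirror at (232,238), jar at (295,218).
- **Trays:** clamps at (179,142), tubes at (286,140), posts at (405,150).

I'll check the choices in one close crop.

```bash
cat > h.py <<'E'
import numpy as np, cv2
from cell import arm, imaging
from scipy.spatial.transform import Rotation as R
def cam(name, state=None):
    p=imaging.camera_params(name); K=np.array([[p['fx'],0,p['cx']],[0,p['fy'],p['cy']],[0,0,1]])
    if 'rvec' in p:
        Rm=R.from_rotvec(p['rvec']).as_matrix(); return K,Rm.T,-Rm.T@p['tvec']
    s=state or arm.observe(); H=p['hand_eye']; Rt=R.from_rotvec(s['ee_rot']).as_matrix()
    return K,Rt@H[:3,:3],Rt@H[:3,3]+s['position']
def back(c,uv,z):
    K,Rc,o=c; d=Rc@np.linalg.inv(K)@np.array([uv[0],uv[1],1.]); return o+d*(z-o[2])/d[2]
def proj(c,P):
    K,Rc,o=c; q=K@(Rc.T@(np.asarray(P,float)-o)); return q[:2]/q[2]
def tray(c,corners,z=.014):
    # minAreaRect-like: corners far-left, far-right, near-right, near-left
    W=np.array([back(c,u,z)[:2] for u in corners]); ctr=W.mean(0)
    d=(W[0]+W[3]-W[1]-W[2]); a=np.arctan2(-d[0],d[1])
    return ctr,a,W
E
python3 - <<'E'
import cv2,numpy as np
im=cv2.imread('pics/top0.png')
a=cv2.resize(im[195:290,90:290],None,fx=4,fy=4,interpolation=cv2.INTER_CUBIC)[:200]
f=lambda x0,y0:cv2.resize(im[y0:y0+50,x0:x0+200],(800,200),interpolation=cv2.INTER_CUBIC)
t=cv2.resize(im[100:185,120:470],(800,194),interpolation=cv2.INTER_CUBIC)
cv2.imwrite('pics/crop0.png',np.vstack([f(95,205),f(285,205),t]))
E
```

```text
(no output)
```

View pics/crop0.png

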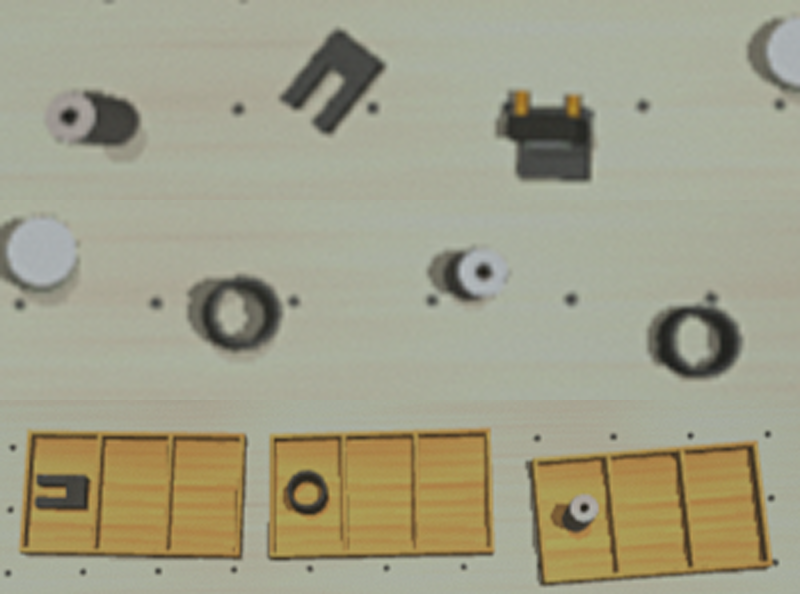

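The crop confirms the choices. The steel post tops with dark holes are at (112,234) and (406,223). The dark tube is at (346,233), the ring at (459,240), and the fork at (178,225) with its tines pointing lower left. All three trays have their samples in the left bay.

```bash
cat >> h.py <<'E'
def go(P,yaw,s=None):
    """shift (cm) and turn in current tool axes to reach TCP P, tool down, jaw axis (tool y) at yaw from world x (mod pi)"""
    s=s or arm.observe(); Rt=R.from_rotvec(s['ee_rot'])
    best=None
    for k in (0,1):
        y=yaw+k*np.pi; yv=np.array([np.cos(y),np.sin(y),0]); zv=np.array([0,0,-1.]); M=np.c_[np.cross(yv,zv),yv,zv]
        a=(Rt.inv()*R.from_matrix(M)).as_rotvec()
        if best is None or np.linalg.norm(a)<np.linalg.norm(best): best=a
    return np.round(Rt.inv().apply(np.array(P)-s['position'])*100,2).tolist(), np.round(best,3).tolist()
E
python3 - <<'E'
from h import *
c=cam('top'); print('cam',c[2])
for n,u,z in [('post_tall',(112.2,234.2),.055),('post_short',(405.7,222.8),.03),('tube_tall',(345.8,233.2),.034),('tube_short',(459.5,240),.018),('jar',(295.5,218),.042),('mirror',(232,241),.01),('decoy',(344,272),.034),('box',(205,68),0.07)]:
    print(n,back(c,u,z).round(4))
f1=lambda x,y:(95+x/4,205+y/4)
W=[back(c,f1(*p),.012)[:2] for p in [(338,29),(385,67),(330,134),(281,97)]]
print('clamp',np.mean(W,0),'w',np.linalg.norm(W[0]-W[1]),'l',np.linalg.norm(W[1]-W[2]),'y dir',np.degrees(np.arctan2(*((W[2]+W[3]-W[0]-W[1])[::-1]))))
f3=lambda x,y:(120+x/2.2857,100+(y-400)/2.2857)
for n,C in dict(clamps=[(30,432),(245,435),(241,557),(22,552)],tubes=[(272,435),(489,430),(493,553),(270,558)],posts=[(532,460),(756,444),(771,567),(544,582)]).items():
    ctr,a,W=tray(c,[f3(*p) for p in C]); print(n,ctr.round(4),'deg',np.degrees(a).round(2),'len',np.linalg.norm(W[0]-W[1]).round(3),np.linalg.norm(W[1]-W[2]).round(3))
    Ra=np.array([[np.cos(a),-np.sin(a)],[np.sin(a),np.cos(a)]])
    for y in (.066,0,-.066): print('  bay',y,(ctr+Ra@[0,y]).round(4))
s=arm.observe(); print(R.from_rotvec(s['ee_rot']).as_matrix().round(3))
E
```

```text
cam [ 0.38800163 -0.00516164  0.82567112]
post_tall [0.4322 0.3421 0.055 ]
post_short [ 0.4512 -0.2294  0.03  ]
tube_tall [ 0.4316 -0.1115  0.034 ]
tube_short [ 0.4172 -0.3364  0.018 ]
jar [ 0.4616 -0.0135  0.042 ]
mirror [0.419  0.1154 0.01  ]
decoy [ 0.3566 -0.106   0.034 ]
box [0.7595 0.1627 0.07  ]
clamp [0.4515126  0.22523444] w 0.031582331965844854 l 0.04367523702560954 y dir 140.71156103236632
clamps [0.6282 0.2282] deg -1.99 len 0.2 0.114
  bay 0.066 [0.6305 0.2941]
  bay 0 [0.6282 0.2282]
  bay -0.066 [0.6259 0.1622]
tubes [0.6246 0.0029] deg 0.42 len 0.198 0.114
  bay 0.066 [0.6241 0.0689]
  bay 0 [0.6246 0.0029]
  bay -0.066 [ 0.6251 -0.0631]
posts [ 0.603  -0.2381] deg 3.18 len 0.201 0.113
  bay 0.066 [ 0.5994 -0.1722]
  bay 0 [ 0.603  -0.2381]
  bay -0.066 [ 0.6067 -0.304 ]
[[ 0.901  0.433 -0.001]
 [ 0.433 -0.901  0.001]
 [-0.    -0.001 -1.   ]]
```

```bash
python3 -c "
from h import *
print(go((.417,-.336,.12),0))"
```

```text
([23.04, -14.11, 8.44], [-0.001, -0.001, -1.123])
```

Emit:
jog_arm([
  {"fingers": -0.35, "xyz": [23.0, -14.1, 8.4], "angular": [0, 0, -1.123]},
  {"fingers": -0.35, "xyz": [23.0, -14.1, 8.4], "angular": [0, 0, -1.123]},
  {"fingers": -0.35, "xyz": [23.0, -14.1, 8.4], "angular": [0, 0, -1.123]},
  {"fingers": -0.35, "xyz": [23.0, -14.1, 8.4], "angular": [0, 0, -1.123]},
  {"fingers": -0.35, "xyz": [23.0, -14.1, 8.4], "angular": [0, 0, -1.123]},
  {"fingers": -0.35, "xyz": [23.0, -14.1, 8.4], "angular": [0, 0, -1.123]},
  {"fingers": -0.35, "xyz": [23.0, -14.1, 8.4], "angular": [0, 0, -1.123]},
  {"fingers": -0.35, "xyz": [23.0, -14.1, 8.4], "angular": [0, 0, -1.123]},
  {"fingers": -0.35, "xyz": [23.0, -14.1, 8.4], "angular": [0, 0, -1.123]},
], grip_force=20)

```text
clock: 1.27
position: [0.4166, -0.3372, 0.1209]
ee_rot: [2.225, 2.217, -0.0]
force: [0.2, -0.3, -0.0]
width: 0.673
```

Run:
```python
from h import *
s=arm.observe(); c=cam('wrist',s); im=imaging.get_image('wrist')[:,:,::-1].copy()
print(s['clock'],s['position'],s['ee_rot'],s['width'],s['joints'].round(2))
for P in [(.417,-.336,.018),(.4512,-.2294,.03)]: 
    u=proj(c,P); print(u); cv2.drawMarker(im,tuple(int(v) for v in u),(0,0,255),0,20,1)
cv2.imwrite('pics/w1.png',im); print(go((.417,-.336,.02),0,s))
```

```text
1.275 [ 0.41662814 -0.33724196  0.12091407] [ 2.22516234e+00  2.21739630e+00 -3.02879022e-04] 0.6732002407649217 [ 0.81  0.4  -0.31  1.87  0.15  0.89  0.43]
[283.65208451 206.21476536]
[328.18921924  74.09305563]
([0.13, 0.04, 10.09], [0.0, 0.0, -0.003])
```

View pics/w1.png

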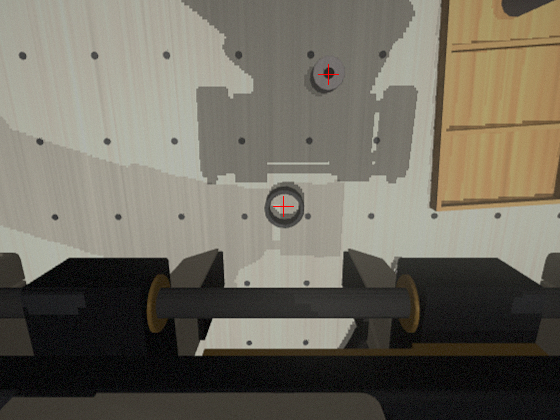

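The wrist view shows the ring at (284,206) and the short post at (328,74), both right under the predicted marks. The calibration is good, so I'm grasping the ring.

Emit:
jog_arm([
  {"fingers": -0.35, "xyz": [0.1, 0, 5], "angular": [0, 0, 0]},
  {"fingers": -0.35, "xyz": [0.1, 0, 9], "angular": [0, 0, 0]},
  {"fingers": -0.35, "xyz": [0.1, 0, 10], "angular": [0, 0, 0]},
  {"fingers": -0.35, "xyz": [0.1, 0, 10], "angular": [0, 0, 0]},
  {"fingers": 1, "xyz": [0.1, 0, 10], "angular": [0, 0, 0]},
  {"fingers": 1, "xyz": [0.1, 0, 10], "angular": [0, 0, 0]},
  {"fingers": 1, "xyz": [0.1, 0, 10], "angular": [0, 0, 0]},
  {"fingers": 1, "xyz": [0.1, 0, 10], "angular": [0, 0, 0]},
  {"fingers": 1, "xyz": [0.1, 0, 10], "angular": [0, 0, 0]},
  {"fingers": 1, "xyz": [0.1, 0, 10], "angular": [0, 0, 0]},
], grip_force=20)

```text
clock: 2.58
position: [0.4169, -0.3357, 0.0208]
ee_rot: [-2.222, -2.221, 0.0]
force: [0.9, -0.2, 1.4]
width: 0.07
```

```bash
python3 -c "
from h import *
s=arm.observe();print(s['position'],s['width']*92,s['force'])
print(go((.417,-.337,.12),0,s));print(go((.625,-.063,.12),0,s))"
```

```text
[ 0.41686417 -0.33570377  0.02080532] 6.45264499515014 [ 0.90363596 -0.18462551  1.35838562]
([-0.13, 0.01, -9.92], [-0.0, -0.0, -0.0])
([27.27, 20.81, -9.92], [-0.0, -0.0, -0.0])
```

The width reads 6 mm, which isn't a 36 mm ring. I'll look.

Run:
```python
from h import *
s=arm.observe(); a=imaging.get_image('wrist')[:,:,::-1]; b=imaging.get_image('side')[:,:,::-1]
cv2.imwrite('pics/w2.png',np.hstack([cv2.resize(a,(400,300)),cv2.resize(b[270:420,300:500],(400,300))])); print(s['width'],s['clock'])
```

```text
0.07013744559945805 2.575
```

View pics/w2.png

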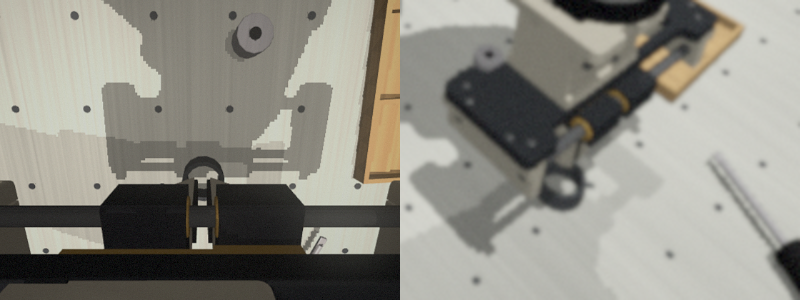

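Run:
```python
from h import *
p=imaging.camera_params('wrist');H=np.linalg.inv(p['hand_eye'])
def pt(P):
    q=H[:3,:3]@np.array(P)+H[:3,3]; return np.round([p['fx']*q[0]/q[2]+p['cx'],p['fy']*q[1]/q[2]+p['cy']],0)
for x in (-.0095,0,.0095):
    for z in (0,.017): print(x,z,pt((x,.031,z)),pt((x,-.031,z)), pt((x,0,z)))
s=arm.observe();c=cam('wrist',s)
for uv in [(284,220),(256,238),(311,238),(284,243)]: print(uv,back(c,uv,.018).round(4))
im=cv2.imread('pics/w1.png'); b=imaging.get_image('wrist')[:,:,::-1]
cv2.imwrite('pics/w3.png',np.hstack([cv2.resize(im[190:365,180:380],(400,350)),cv2.resize(b[190:365,180:380],(400,350),interpolation=cv2.INTER_CUBIC)]))
```

```text
-0.0095 0 [336. 267.] [231. 267.] [283. 267.]
-0.0095 0.017 [332. 255.] [235. 255.] [283. 255.]
0 0 [336. 252.] [230. 252.] [283. 252.]
0 0.017 [332. 242.] [234. 242.] [283. 242.]
0.0095 0 [337. 236.] [230. 236.] [283. 236.]
0.0095 0.017 [333. 227.] [234. 227.] [283. 227.]
(284, 220) [ 0.4172 -0.3171  0.018 ]
(256, 238) [ 0.4008 -0.3281  0.018 ]
(311, 238) [ 0.4331 -0.3282  0.018 ]
(284, 243) [ 0.4172 -0.3313  0.018 ]
```

View pics/w3.png

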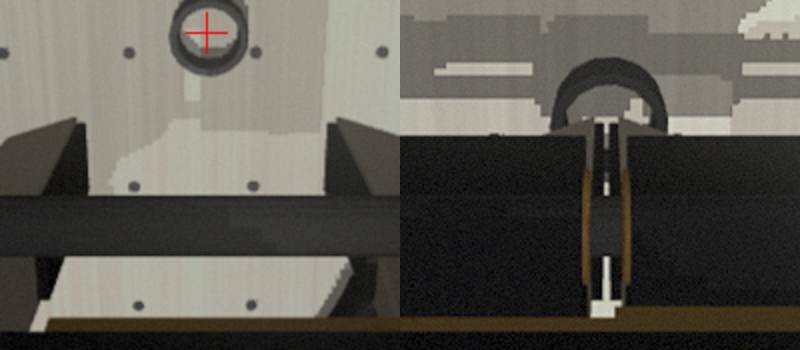

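Run:
```python
from h import *
s=arm.observe(); Rt=R.from_rotvec(s['ee_rot']); b=imaging.get_image('side')[:,:,::-1]; c=cam('side')
x0,y0=320,300; im=cv2.resize(b[y0:y0+120,x0:x0+160],None,fx=5,fy=5,interpolation=cv2.INTER_CUBIC)
for z in (.017,0,-.02):
    for x in (-.0095,.0095):
        u=proj(c,s['position']+Rt.apply([x,0,z])); print(z,x,u); cv2.drawMarker(im,tuple(int(v) for v in (u-[x0,y0])*5),(0,0,255),0,14,1)
cv2.imwrite('pics/s4.png',im); print(s['width'])
```

```text
0.017 -0.0095 [383.64211327 367.13984662]
0.017 0.0095 [373.84574115 358.33177073]
0 -0.0095 [385.37302475 360.13995153]
0 0.0095 [375.38974068 351.329496  ]
-0.02 -0.0095 [387.48151603 351.6131043 ]
-0.02 0.0095 [377.26927804 342.80550581]
0.013318464098693748
```

View pics/s4.png

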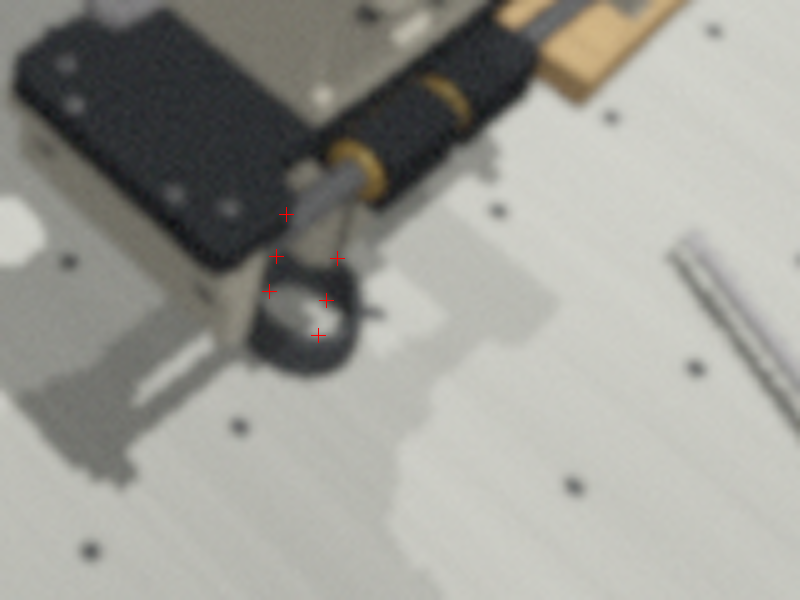

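The wrist view shows the fingertips at about row 249, where I expected 227. They are also 122 px apart, where I expected 98. The ring hasn't moved, so the jaws closed above it. The real fingertips are well short of the stated 17 mm ahead of the TCP, perhaps 20 mm behind it. I'll open and go down in small steps, watching the force.

Emit:
jog_arm([
  {"fingers": -0.35, "xyz": [0, 0, 0], "angular": [0, 0, 0]},
  {"fingers": -0.35, "xyz": [0, 0, 0], "angular": [0, 0, 0]},
  {"fingers": -0.35, "xyz": [0, 0, 0], "angular": [0, 0, 0]},
  {"fingers": -0.35, "xyz": [0, 0, 0], "angular": [0, 0, 0]},
  {"fingers": -0.35, "xyz": [0, 0, 0], "angular": [0, 0, 0]},
  {"fingers": -0.35, "xyz": [0, 0, 0], "angular": [0, 0, 0]},
  {"fingers": -0.35, "xyz": [0, 0, 0.4], "angular": [0, 0, 0]},
  {"fingers": -0.35, "xyz": [0, 0, 0.8], "angular": [0, 0, 0]},
  {"fingers": -0.35, "xyz": [0, 0, 1.2], "angular": [0, 0, 0]},
  {"fingers": -0.35, "xyz": [0, 0, 1.2], "angular": [0, 0, 0]},
])

```text
clock: 4.03
position: [0.4166, -0.3355, 0.0084]
ee_rot: [-2.221, -2.221, 0.0]
force: [0.2, 0.2, 0.5]
width: 0.673
```

Run:
```python
from h import *
s=arm.observe(); print(s['position'],s['width']*92,s['force'])
a=imaging.get_image('wrist')[:,:,::-1]; b=imaging.get_image('side')[:,:,::-1]
cv2.imwrite('pics/w5.png',np.hstack([cv2.resize(a[180:360,170:390],(400,327)),cv2.resize(b[300:420,320:467],(400,327),interpolation=cv2.INTER_CUBIC)]))
c=cam('side');Rt=R.from_rotvec(s['ee_rot'])
for x in (-.0375,.0375):
    for y in (-.095,.095): print(x,y,proj(c,s['position']+Rt.apply([x,y,-.049])).round(0))
```

```text
[ 0.41659841 -0.33551941  0.00835595] 61.888570067926025 [0.23828893 0.18229933 0.54959365]
-0.0375 -0.095 [357. 399.]
-0.0375 0.095 [446. 324.]
0.0375 -0.095 [316. 358.]
0.0375 0.095 [405. 294.]
```

View pics/w5.png

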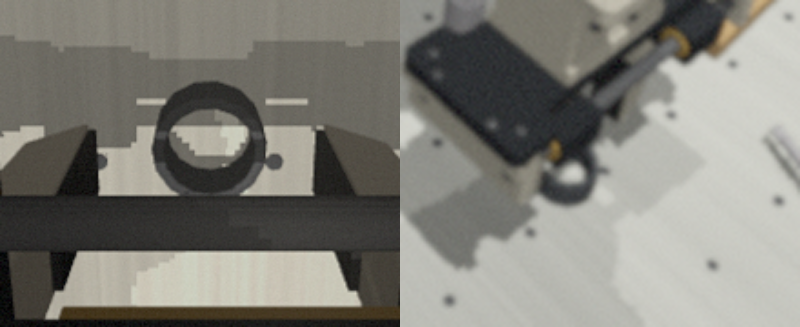

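No contact even with the TCP at z = 8 mm. In the wrist view the tips still appear level at row 250, on either side of the ring at (285,256). That fits tips about 22 mm behind the reported TCP, so they should now be at about 30 mm. I'll go lower in small steps.

Emit:
jog_arm([
  {"fingers": -0.35, "xyz": [0, 0, 0.5], "angular": [0, 0, 0]},
  {"fingers": -0.35, "xyz": [0, 0, 1.0], "angular": [0, 0, 0]},
  {"fingers": -0.35, "xyz": [0, 0, 1.5], "angular": [0, 0, 0]},
  {"fingers": -0.35, "xyz": [0, 0, 2.0], "angular": [0, 0, 0]},
  {"fingers": -0.35, "xyz": [0, 0, 2.0], "angular": [0, 0, 0]},
])

```text
clock: 4.75
position: [0.4166, -0.3355, -0.0117]
ee_rot: [-2.221, -2.221, 0.0]
force: [-0.4, 0.2, 0.1]
width: 0.674
```

Emit:
jog_arm([
  {"fingers": 1, "xyz": [0, 0, 0.2], "angular": [0, 0, 0]},
  {"fingers": 1, "xyz": [0, 0, 0.2], "angular": [0, 0, 0]},
  {"fingers": 1, "xyz": [0, 0, 0.2], "angular": [0, 0, 0]},
  {"fingers": 1, "xyz": [0, 0, 0.2], "angular": [0, 0, 0]},
  {"fingers": 1, "xyz": [0, 0, 0.2], "angular": [0, 0, 0]},
  {"fingers": 1, "xyz": [0, 0, 0.2], "angular": [0, 0, 0]},
])

```text
clock: 5.5
position: [0.4169, -0.3358, -0.0131]
ee_rot: [2.221, 2.221, -0.0]
force: [-0.3, 0.6, 1.2]
width: 0.381
```

The width is 35 mm, so the ring is held. With it resting on the table, the TCP reads z = −13 mm, and I'll use that from here on. Next I lift and carry it to the tubes tray, −66 bay.

Emit:
jog_arm([
  {"fingers": 1, "xyz": [0, 0, -5], "angular": [0, 0, 0]},
  {"fingers": 1, "xyz": [0, 0, -10], "angular": [0, 0, 0]},
  {"fingers": 1, "xyz": [27.3, 20.8, -10], "angular": [0, 0, 0]},
  {"fingers": 1, "xyz": [27.3, 20.8, -10], "angular": [0, 0, 0]},
  {"fingers": 1, "xyz": [27.3, 20.8, -10], "angular": [0, 0, 0]},
  {"fingers": 1, "xyz": [27.3, 20.8, -10], "angular": [0, 0, 0]},
  {"fingers": 1, "xyz": [27.3, 20.8, -10], "angular": [0, 0, 0]},
  {"fingers": 1, "xyz": [27.3, 20.8, -10], "angular": [0, 0, 0]},
  {"fingers": 1, "xyz": [27.3, 20.8, -10], "angular": [0, 0, 0]},
  {"fingers": 1, "xyz": [27.3, 20.8, -10], "angular": [0, 0, 0]},
  {"fingers": 1, "xyz": [27.3, 20.8, -10], "angular": [0, 0, 0]},
  {"fingers": 1, "xyz": [27.3, 20.8, -10], "angular": [0, 0, 0]},
])

```text
clock: 7.0
position: [0.6245, -0.064, 0.0869]
ee_rot: [2.223, 2.219, -0.001]
force: [-0.3, -0.1, -0.0]
width: 0.383
```

Run:
```python
from h import *
s=arm.observe(); print(s['position'],s['width']*92,s['force'],go((.625,-.063,-.009),0,s))
im=imaging.get_image('wrist')[:,:,::-1].copy(); c=cam('wrist',s)
for P in [(.625,-.063,.004),(.5715,-.096,.014),(.5715,-.030,.014)]: cv2.drawMarker(im,tuple(int(v) for v in proj(c,P)),(0,0,255),0,20,1)
cv2.imwrite('pics/w6.png',im)
```

```text
[ 0.62446978 -0.06403674  0.08690027] 35.279666073981716 [-0.29417311 -0.07182523 -0.04328219] ([0.11, 0.05, 9.59], [-0.0, 0.0, -0.002])
```

View pics/w6.png

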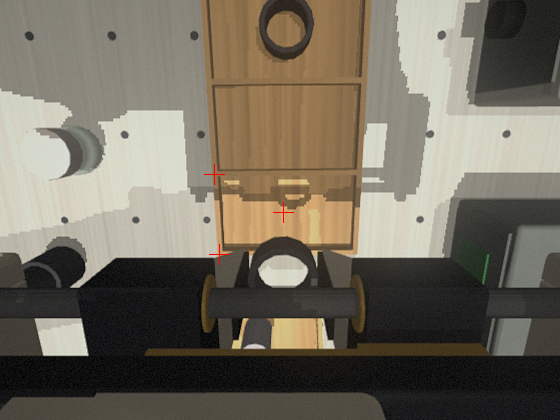

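The wrist view shows the ring level in the jaws at (284,265). The bay marks at (214,173), (219,254) and centre (284,212) land on the actual bay. Lowering and releasing.

Emit:
jog_arm([
  {"fingers": 1, "xyz": [0.1, 0, 5], "angular": [0, 0, 0]},
  {"fingers": 1, "xyz": [0.1, 0, 8], "angular": [0, 0, 0]},
  {"fingers": 1, "xyz": [0.1, 0, 9.2], "angular": [0, 0, 0]},
  {"fingers": 1, "xyz": [0.1, 0, 9.5], "angular": [0, 0, 0]},
  {"fingers": 1, "xyz": [0.1, 0, 9.5], "angular": [0, 0, 0]},
  {"fingers": -0.05, "xyz": [0.1, 0, 9.5], "angular": [0, 0, 0]},
  {"fingers": -0.05, "xyz": [0.1, 0, 9.5], "angular": [0, 0, 0]},
  {"fingers": -0.05, "xyz": [0.1, 0, 9.5], "angular": [0, 0, 0]},
  {"fingers": -0.05, "xyz": [0.1, 0, 7], "angular": [0, 0, 0]},
  {"fingers": -0.3, "xyz": [0.1, 0, 2], "angular": [0, 0, 0]},
  {"fingers": -0.3, "xyz": [0.1, 0, 0], "angular": [0, 0, 0]},
])

```text
clock: 8.43
position: [0.6264, -0.0616, 0.0899]
ee_rot: [2.22, 2.219, 0.004]
force: [0.7, -0.7, -0.4]
width: 0.642
```

```bash
python3 -c "
from h import *
s=arm.observe();print(s['position'],s['width']*92,s['force'])
print(go((.432,-.1115,.087),0,s))"
```

```text
[ 0.62642693 -0.06157883  0.08986948] 59.07472075379466 [ 0.69968715 -0.68494813 -0.43421599]
([-4.99, -19.44, 0.21], [0.004, 0.0, -0.0])
```

Emit:
jog_arm([
  {"fingers": -0.1, "xyz": [-5, -19.4, 0.2], "angular": [0, 0, 0]},
  {"fingers": -0.1, "xyz": [-5, -19.4, 0.2], "angular": [0, 0, 0]},
  {"fingers": -0.1, "xyz": [-5, -19.4, 0.2], "angular": [0, 0, 0]},
  {"fingers": -0.1, "xyz": [-5, -19.4, 0.2], "angular": [0, 0, 0]},
  {"fingers": -0.1, "xyz": [-5, -19.4, 0.2], "angular": [0, 0, 0]},
  {"fingers": -0.1, "xyz": [-5, -19.4, 0.2], "angular": [0, 0, 0]},
  {"fingers": -0.1, "xyz": [-5, -19.4, 0.2], "angular": [0, 0, 0]},
  {"fingers": -0.1, "xyz": [-5, -19.4, 2], "angular": [0, 0, 0]},
  {"fingers": -0.1, "xyz": [-5, -19.4, 2], "angular": [0, 0, 0]},
])

```text
clock: 9.55
position: [0.4307, -0.1112, 0.066]
ee_rot: [-2.219, -2.221, 0.001]
force: [-0.4, -0.0, -0.4]
width: 0.552
```

Run:
```python
from h import *
s=arm.observe(); print(s['position'],s['width']*92,s['force'],go((.432,-.1115,-.012),0,s))
im=imaging.get_image('wrist')[:,:,::-1].copy(); c=cam('wrist',s)
for P in [(.432,-.1115,.034),(.357,-.106,.034)]: cv2.drawMarker(im,tuple(int(v) for v in proj(c,P)),(0,0,255),0,20,1)
cv2.imwrite('pics/w7.png',im)
```

```text
[ 0.43074304 -0.11116309  0.06595157] 50.745713676062756 [-0.41204841 -0.01316206 -0.35758138] ([-0.04, 0.14, 7.79], [-0.002, -0.001, 0.001])
```

View pics/w7.png

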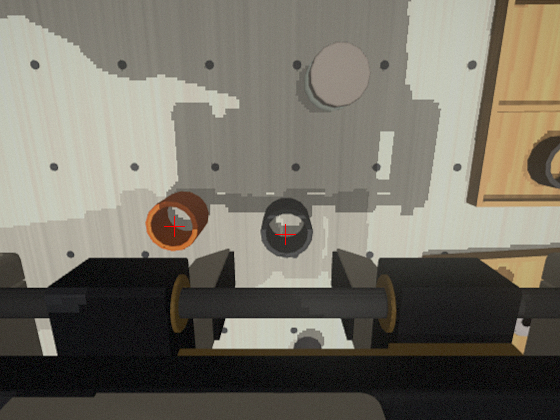

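The wrist view shows the dark tube under its mark at (286,232), the orange decoy at (175,227), and the placed ring sitting in its bay at (553,160). Grasping the tube.

Emit:
jog_arm([
  {"fingers": -0.1, "xyz": [0, 0.1, 4], "angular": [0, 0, 0]},
  {"fingers": -0.1, "xyz": [0, 0.1, 7], "angular": [0, 0, 0]},
  {"fingers": -0.1, "xyz": [0, 0.1, 7.8], "angular": [0, 0, 0]},
  {"fingers": -0.1, "xyz": [0, 0.1, 7.8], "angular": [0, 0, 0]},
  {"fingers": 1, "xyz": [0, 0.1, 7.8], "angular": [0, 0, 0]},
  {"fingers": 1, "xyz": [0, 0.1, 7.8], "angular": [0, 0, 0]},
  {"fingers": 1, "xyz": [0, 0.1, 7.8], "angular": [0, 0, 0]},
  {"fingers": 1, "xyz": [0, 0.1, 7.8], "angular": [0, 0, 0]},
  {"fingers": 1, "xyz": [0, 0.1, 7.8], "angular": [0, 0, 0]},
])

```text
clock: 10.72
position: [0.4327, -0.1119, -0.0103]
ee_rot: [2.22, 2.22, 0.001]
force: [0.3, 0.4, 8.1]
width: 0.384
```

```bash
python3 -c "
from h import *
s=arm.observe();print(s['position'],s['width']*92,s['force'])
print(go((.6246,.003,.087),0,s))"
```

```text
[ 0.43269295 -0.11191614 -0.01027743] 35.36913174728977 [0.33398464 0.43688619 8.08968208]
([11.49, 19.21, -9.7], [0.002, 0.001, -0.0])
```

Emit:
jog_arm([
  {"fingers": 1, "xyz": [0, 0, -5], "angular": [0, 0, 0]},
  {"fingers": 1, "xyz": [0, 0, -9.7], "angular": [0, 0, 0]},
  {"fingers": 1, "xyz": [11.5, 19.2, -9.7], "angular": [0, 0, 0]},
  {"fingers": 1, "xyz": [11.5, 19.2, -9.7], "angular": [0, 0, 0]},
  {"fingers": 1, "xyz": [11.5, 19.2, -9.7], "angular": [0, 0, 0]},
  {"fingers": 1, "xyz": [11.5, 19.2, -9.7], "angular": [0, 0, 0]},
  {"fingers": 1, "xyz": [11.5, 19.2, -9.7], "angular": [0, 0, 0]},
  {"fingers": 1, "xyz": [11.5, 19.2, -9.7], "angular": [0, 0, 0]},
  {"fingers": 1, "xyz": [11.5, 19.2, -9.7], "angular": [0, 0, 0]},
  {"fingers": 1, "xyz": [11.5, 19.2, -9.7], "angular": [0, 0, 0]},
])

```text
clock: 11.98
position: [0.6234, 0.0023, 0.0861]
ee_rot: [2.222, 2.22, -0.001]
force: [1.2, -0.3, -0.0]
width: 0.387
```

Run:
```python
from h import *
s=arm.observe(); print(s['position'],s['width']*92,s['force'],go((.6246,.003,-.005),0,s))
im=imaging.get_image('wrist')[:,:,::-1].copy(); b=imaging.get_image('side')[:,:,::-1]; c=cam('wrist',s)
for P in [(.6246,.003,.004)]: cv2.drawMarker(im,tuple(int(v) for v in proj(c,P)),(0,0,255),0,20,1)
cv2.imwrite('pics/w8.png',np.hstack([cv2.resize(im,(400,300)),cv2.resize(b[120:270,230:430],(400,300))]))
```

```text
[0.62336443 0.00228106 0.08611   ] 35.635871575084316 [ 1.24364772 -0.26143527 -0.04724719] ([0.08, 0.12, 9.11], [0.0, 0.001, -0.001])
```

View pics/w8.png

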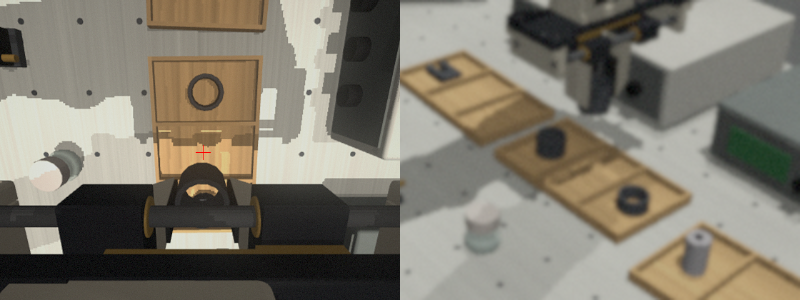

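The side view shows the ring flat in its bay at (632,200) and the tube hanging upright in the jaws at (600,95). The wrist mark sits in the middle bay. Lowering and releasing.

Emit:
jog_arm([
  {"fingers": 1, "xyz": [0.1, 0.1, 5], "angular": [0, 0, 0]},
  {"fingers": 1, "xyz": [0.1, 0.1, 8], "angular": [0, 0, 0]},
  {"fingers": 1, "xyz": [0.1, 0.1, 9.0], "angular": [0, 0, 0]},
  {"fingers": 1, "xyz": [0.1, 0.1, 9.1], "angular": [0, 0, 0]},
  {"fingers": 1, "xyz": [0.1, 0.1, 9.1], "angular": [0, 0, 0]},
  {"fingers": -0.05, "xyz": [0.1, 0.1, 9.1], "angular": [0, 0, 0]},
  {"fingers": -0.05, "xyz": [0.1, 0.1, 9.1], "angular": [0, 0, 0]},
  {"fingers": -0.05, "xyz": [0.1, 0.1, 9.1], "angular": [0, 0, 0]},
  {"fingers": -0.05, "xyz": [0.1, 0.1, 6], "angular": [0, 0, 0]},
  {"fingers": -0.05, "xyz": [0.1, 0.1, 2], "angular": [0, 0, 0]},
  {"fingers": -0.05, "xyz": [0.1, 0.1, 0], "angular": [0, 0, 0]},
])

```text
clock: 13.45
position: [0.6259, 0.0045, 0.0881]
ee_rot: [2.22, 2.22, 0.003]
force: [0.0, -1.3, 0.3]
width: 0.522
```

```bash
python3 -c "
from h import *
s=arm.observe();print(s['position'],s['width']*92,s['force'])
print(go((.4512,-.2294,.075),0,s))"
```

```text
[0.62592867 0.00451337 0.08813296] 48.03359273716024 [ 0.03163463 -1.33554579  0.29633337]
([-23.39, -17.48, 1.26], [0.003, -0.0, -0.0])
```

Emit:
jog_arm([
  {"fingers": -0.05, "xyz": [-23.4, -17.5, 0], "angular": [0, 0, 0]},
  {"fingers": -0.05, "xyz": [-23.4, -17.5, 0], "angular": [0, 0, 0]},
  {"fingers": -0.05, "xyz": [-23.4, -17.5, 0], "angular": [0, 0, 0]},
  {"fingers": -0.05, "xyz": [-23.4, -17.5, 0], "angular": [0, 0, 0]},
  {"fingers": -0.05, "xyz": [-23.4, -17.5, 0], "angular": [0, 0, 0]},
  {"fingers": -0.05, "xyz": [-23.4, -17.5, 0], "angular": [0, 0, 0]},
  {"fingers": -0.05, "xyz": [-23.4, -17.5, 0], "angular": [0, 0, 0]},
  {"fingers": -0.05, "xyz": [-23.4, -17.5, 2], "angular": [0, 0, 0]},
  {"fingers": -0.05, "xyz": [-23.4, -17.5, 2], "angular": [0, 0, 0]},
])

```text
clock: 14.58
position: [0.45, -0.2279, 0.065]
ee_rot: [-2.217, -2.223, 0.0]
force: [-0.0, -0.4, 0.3]
width: 0.527
```

```bash
python3 -c "
from h import *
s=arm.observe();print(s['position'],s['width']*92,s['force'])
print(go((.4512,-.2294,-.006),0,s))"
```

```text
[ 0.45004096 -0.22785684  0.06498012] 48.44277892524847 [-0.00786258 -0.40656093  0.26910519]
([-0.17, 0.13, 7.1], [-0.002, -0.001, 0.003])
```

Emit:
jog_arm([
  {"fingers": -0.05, "xyz": [-0.1, 0.1, 4], "angular": [0, 0, 0]},
  {"fingers": -0.05, "xyz": [-0.1, 0.1, 6.5], "angular": [0, 0, 0]},
  {"fingers": -0.05, "xyz": [-0.1, 0.1, 7.1], "angular": [0, 0, 0]},
  {"fingers": -0.05, "xyz": [-0.1, 0.1, 7.1], "angular": [0, 0, 0]},
  {"fingers": 1, "xyz": [-0.1, 0.1, 7.1], "angular": [0, 0, 0]},
  {"fingers": 1, "xyz": [-0.1, 0.1, 7.1], "angular": [0, 0, 0]},
  {"fingers": 1, "xyz": [-0.1, 0.1, 7.1], "angular": [0, 0, 0]},
  {"fingers": 1, "xyz": [-0.1, 0.1, 7.1], "angular": [0, 0, 0]},
  {"fingers": 1, "xyz": [-0.1, 0.1, 7.1], "angular": [0, 0, 0]},
  {"fingers": 1, "xyz": [-0.1, 0.1, 7.1], "angular": [0, 0, 0]},
], grip_force=30)

```text
clock: 15.82
position: [0.4514, -0.231, -0.0046]
ee_rot: [2.221, 2.22, 0.0]
force: [-0.4, 0.1, 6.6]
width: 0.261
```

```bash
python3 -c "
from h import *
s=arm.observe();print(s['position'],s['width']*92,s['force'])
print(go((.6067,-.304,.084),.055,s))"
```

```text
[ 0.45136464 -0.23097766 -0.00460111] 24.02504703299902 [-0.36164017  0.13723689  6.55482974]
([-7.3, 15.54, -8.84], [0.001, 0.001, -0.055])
```

The short post is held (24 mm). Carrying it to the posts tray, −66 bay.

Emit:
jog_arm([
  {"fingers": 1, "xyz": [0, 0, -5], "angular": [0, 0, 0]},
  {"fingers": 1, "xyz": [0, 0, -8.8], "angular": [0, 0, 0]},
  {"fingers": 1, "xyz": [-7.3, 15.5, -8.8], "angular": [0, 0, -0.055]},
  {"fingers": 1, "xyz": [-7.3, 15.5, -8.8], "angular": [0, 0, -0.055]},
  {"fingers": 1, "xyz": [-7.3, 15.5, -8.8], "angular": [0, 0, -0.055]},
  {"fingers": 1, "xyz": [-7.3, 15.5, -8.8], "angular": [0, 0, -0.055]},
  {"fingers": 1, "xyz": [-7.3, 15.5, -8.8], "angular": [0, 0, -0.055]},
  {"fingers": 1, "xyz": [-7.3, 15.5, -8.8], "angular": [0, 0, -0.055]},
  {"fingers": 1, "xyz": [-7.3, 15.5, -8.8], "angular": [0, 0, -0.055]},
])

```text
clock: 16.95
position: [0.6052, -0.3036, 0.0832]
ee_rot: [2.159, 2.282, -0.0]
force: [-0.9, -0.2, -1.4]
width: 0.26
```

Run:
```python
from h import *
s=arm.observe(); print(s['position'],s['width']*92,s['force'],go((.6067,-.304,.000),.055,s))
im=imaging.get_image('wrist')[:,:,::-1].copy(); b=imaging.get_image('side')[:,:,::-1]; c=cam('wrist',s)
for P in [(.6067,-.304,.004),(.603,-.238,.004)]: cv2.drawMarker(im,tuple(int(v) for v in proj(c,P)),(0,0,255),0,20,1)
cv2.imwrite('pics/w9.png',np.hstack([cv2.resize(im,(400,300)),cv2.resize(b[170:320,330:530],(400,300))]))
```

```text
[ 0.6052386  -0.30358269  0.08317447] 23.961967487266712 [-0.85062512 -0.22857861 -1.43571584] ([-0.05, 0.15, 8.32], [-0.0, 0.0, 0.0])
```

View pics/w9.png

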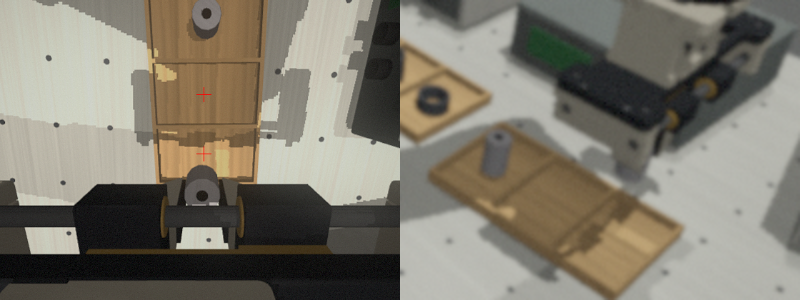

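The wrist view shows the post hanging straight at (203,190), and the marks fall in both empty bays. Lowering and releasing.

Emit:
jog_arm([
  {"fingers": 1, "xyz": [0, 0.1, 5], "angular": [0, 0, 0]},
  {"fingers": 1, "xyz": [0, 0.1, 7.5], "angular": [0, 0, 0]},
  {"fingers": 1, "xyz": [0, 0.1, 8.2], "angular": [0, 0, 0]},
  {"fingers": 1, "xyz": [0, 0.1, 8.3], "angular": [0, 0, 0]},
  {"fingers": 1, "xyz": [0, 0.1, 8.3], "angular": [0, 0, 0]},
  {"fingers": -0.05, "xyz": [0, 0.1, 8.3], "angular": [0, 0, 0]},
  {"fingers": -0.05, "xyz": [0, 0.1, 8.3], "angular": [0, 0, 0]},
  {"fingers": -0.05, "xyz": [0, 0.1, 8.3], "angular": [0, 0, 0]},
  {"fingers": -0.05, "xyz": [0, 0.1, 6], "angular": [0, 0, 0]},
  {"fingers": -0.05, "xyz": [0, 0.1, 1], "angular": [0, 0, 0]},
  {"fingers": -0.05, "xyz": [0, 0.1, -2], "angular": [0, 0, 0]},
])

```text
clock: 18.42
position: [0.6078, -0.3039, 0.1054]
ee_rot: [2.158, 2.28, 0.002]
force: [-0.6, -0.2, -0.5]
width: 0.524
```

```bash
python3 -c "
from h import *
s=arm.observe();print(s['position'],s['width']*92,s['force'])
print(go((.4515,.2252,.105),np.radians(50.7),s),go((.4515,.2252,.105),np.radians(50.7-180),s),s['joints'].round(2))"
```

```text
[ 0.60781209 -0.30385901  0.10535866] 48.24006983883633 [-0.57149507 -0.16140021 -0.48050452]
([53.68, -12.7, -0.04], [0.002, 0.002, -0.83]) ([53.68, -12.7, -0.04], [0.002, 0.002, -0.83]) [ 0.6   0.63 -0.34  1.52  0.23  1.03  0.25]
```

Emit:
jog_arm([
  {"fingers": -0.05, "xyz": [53.7, -12.7, 0], "angular": [0, 0, -0.83]},
  {"fingers": -0.05, "xyz": [53.7, -12.7, 0], "angular": [0, 0, -0.83]},
  {"fingers": -0.05, "xyz": [53.7, -12.7, 0], "angular": [0, 0, -0.83]},
  {"fingers": -0.05, "xyz": [53.7, -12.7, 0], "angular": [0, 0, -0.83]},
  {"fingers": -0.05, "xyz": [53.7, -12.7, 0], "angular": [0, 0, -0.83]},
  {"fingers": -0.05, "xyz": [53.7, -12.7, 0], "angular": [0, 0, -0.83]},
  {"fingers": -0.05, "xyz": [53.7, -12.7, 0], "angular": [0, 0, -0.83]},
  {"fingers": -0.05, "xyz": [53.7, -12.7, 0], "angular": [0, 0, -0.83]},
  {"fingers": -0.05, "xyz": [53.7, -12.7, 0], "angular": [0, 0, -0.83]},
  {"fingers": -0.05, "xyz": [53.7, -12.7, 0], "angular": [0, 0, -0.83]},
  {"fingers": -0.05, "xyz": [53.7, -12.7, 3], "angular": [0, 0, -0.83]},
  {"fingers": -0.05, "xyz": [53.7, -12.7, 3], "angular": [0, 0, -0.83]},
])

```text
clock: 19.92
position: [0.4497, 0.2238, 0.0715]
ee_rot: [-1.056, -2.956, 0.005]
force: [-0.0, 0.6, 0.4]
width: 0.522
```

Run:
```python
from h import *
s=arm.observe(); print(s['position'],s['width']*92,s['force'],go((.4515,.2252,-.012),np.radians(50.7),s))
im=imaging.get_image('wrist')[:,:,::-1].copy(); c=cam('wrist',s)
a=np.radians(140.7); yv=np.array([np.cos(a),np.sin(a),0]); xv=np.array([yv[1],-yv[0],0]); o=np.array([.4515,.2252,.012])
for i,j in [(-1,-1),(1,-1),(1,1),(-1,1)]: cv2.drawMarker(im,tuple(int(v) for v in proj(c,o+i*.015*xv+j*.023*yv)),(0,0,255),0,16,1)
cv2.imwrite('pics/w10.png',im)
```

```text
[0.4496504  0.22378094 0.0714575 ] 48.057024112815114 [-0.018703    0.61951281  0.36890252] ([-0.06, 0.26, 8.34], [-0.004, -0.001, -0.0])
```

View pics/w10.png

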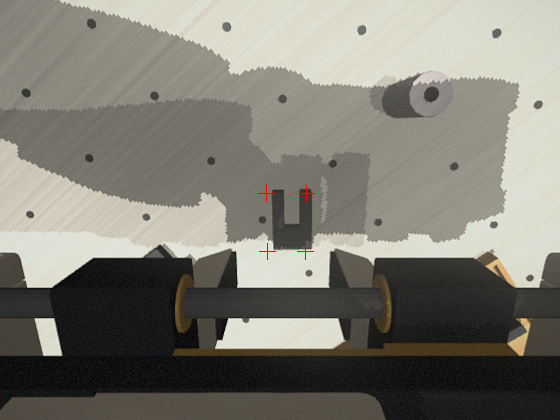

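The wrist view shows the fork at cols 272–313, rows 189–249, tines up, and well aligned. It sits about 4 mm further along tool +y than my marks. The mirror at (165,255) is clear of the fingers. Descending with force checks.

Emit:
jog_arm([
  {"fingers": -0.05, "xyz": [-0.3, 0.6, 4], "angular": [0, 0, 0]},
  {"fingers": -0.05, "xyz": [-0.3, 0.6, 7], "angular": [0, 0, 0]},
  {"fingers": -0.05, "xyz": [-0.3, 0.6, 8.3], "angular": [0, 0, 0]},
  {"fingers": -0.05, "xyz": [-0.3, 0.6, 8.3], "angular": [0, 0, 0]},
  {"fingers": -0.05, "xyz": [-0.3, 0.6, 8.3], "angular": [0, 0, 0]},
])

```text
clock: 20.6
position: [0.4575, 0.2287, -0.009]
ee_rot: [1.056, 2.957, 0.002]
force: [0.6, -0.3, -0.7]
width: 0.522
```

Emit:
jog_arm([
  {"fingers": -0.05, "xyz": [0, 0, 0.3], "angular": [0, 0, 0]},
  {"fingers": -0.05, "xyz": [0, 0, 0.3], "angular": [0, 0, 0]},
])

```text
clock: 20.85
position: [0.457, 0.2283, -0.0128]
ee_rot: [1.056, 2.958, 0.0]
force: [-0.4, -0.2, -0.0]
width: 0.521
```

Emit:
jog_arm([
  {"fingers": -0.05, "xyz": [0, 0, 0.2], "angular": [0, 0, 0]},
  {"fingers": -0.05, "xyz": [0, 0, 0.4], "angular": [0, 0, 0]},
  {"fingers": -0.05, "xyz": [0, 0, 0.4], "angular": [0, 0, 0]},
])

```text
clock: 21.22
position: [0.4566, 0.2282, -0.0174]
ee_rot: [-1.056, -2.958, 0.001]
force: [0.7, 0.2, -0.4]
width: 0.521
```

Emit:
jog_arm([
  {"fingers": -0.05, "xyz": [0, 0, 0.2], "angular": [0, 0, 0]},
  {"fingers": -0.05, "xyz": [0, 0, 0.2], "angular": [0, 0, 0]},
])

```text
clock: 21.48
position: [0.4566, 0.2282, -0.0193]
ee_rot: [-1.056, -2.959, 0.0]
force: [0.2, 0.9, -0.1]
width: 0.525
```

Emit:
jog_arm([
  {"fingers": 1, "xyz": [0, 0, 0], "angular": [0, 0, 0]},
  {"fingers": 1, "xyz": [0, 0, 0], "angular": [0, 0, 0]},
  {"fingers": 1, "xyz": [0, 0, 0], "angular": [0, 0, 0]},
  {"fingers": 1, "xyz": [0, 0, 0], "angular": [0, 0, 0]},
  {"fingers": 1, "xyz": [0, 0, 0], "angular": [0, 0, 0]},
  {"fingers": 1, "xyz": [0, 0, 0], "angular": [0, 0, 0]},
  {"fingers": 1, "xyz": [0, 0, 0], "angular": [0, 0, 0]},
], grip_force=25)

```text
clock: 22.35
position: [0.4567, 0.2283, -0.0192]
ee_rot: [1.056, 2.959, -0.0]
force: [-1.0, -0.8, 1.3]
width: 0.325
```

```bash
python3 -c "
from h import *
s=arm.observe();print(s['position'],s['width']*92,s['force'])
print(go((.6282,.2282,.081),-.035,s))"
```

```text
[ 0.45671215  0.22825359 -0.01915395] 29.92828129906374 [-1.00688263 -0.78149508  1.34724811]
([-13.27, 10.86, -10.01], [-0.0, 0.0, 0.92])
```

```bash
python3 -c "
from h import *
print(go((.6282,.2245,.081),-.035))"
```

```text
([-13.51, 10.57, -10.01], [-0.0, 0.0, 0.92])
```

Emit:
jog_arm([
  {"fingers": 1, "xyz": [0, 0, -5], "angular": [0, 0, 0]},
  {"fingers": 1, "xyz": [0, 0, -10], "angular": [0, 0, 0]},
  {"fingers": 1, "xyz": [-13.5, 10.6, -10], "angular": [0, 0, 0.92]},
  {"fingers": 1, "xyz": [-13.5, 10.6, -10], "angular": [0, 0, 0.92]},
  {"fingers": 1, "xyz": [-13.5, 10.6, -10], "angular": [0, 0, 0.92]},
  {"fingers": 1, "xyz": [-13.5, 10.6, -10], "angular": [0, 0, 0.92]},
  {"fingers": 1, "xyz": [-13.5, 10.6, -10], "angular": [0, 0, 0.92]},
  {"fingers": 1, "xyz": [-13.5, 10.6, -10], "angular": [0, 0, 0.92]},
  {"fingers": 1, "xyz": [-13.5, 10.6, -10], "angular": [0, 0, 0.92]},
  {"fingers": 1, "xyz": [-13.5, 10.6, -10], "angular": [0, 0, 0.92]},
  {"fingers": 1, "xyz": [-13.5, 10.6, -10], "angular": [0, 0, 0.92]},
])

```text
clock: 23.72
position: [0.6283, 0.2247, 0.0808]
ee_rot: [-2.259, -2.183, -0.0]
force: [0.2, 0.0, -1.2]
width: 0.329
```

Run:
```python
from h import *
s=arm.observe(); print(s['position'],s['width']*92,s['force'],go((.6282,.2245,-.014),-.035,s))
im=imaging.get_image('wrist')[:,:,::-1].copy(); b=imaging.get_image('side')[:,:,::-1]; c=cam('wrist',s)
for P in [(.6282,.2282,.004),(.573,.194,.014),(.573,.262,.014)]: cv2.drawMarker(im,tuple(int(v) for v in proj(c,P)),(0,0,255),0,20,1)
cv2.imwrite('pics/w11.png',np.hstack([cv2.resize(im,(400,300)),cv2.resize(b[90:240,180:380],(400,300))]))
```

```text
[0.62832127 0.22466592 0.08083603] 30.27716565021126 [ 0.15317634  0.04628602 -1.15539187] ([-0.02, -0.01, 9.48], [-0.0, -0.0, 0.001])
```

View pics/w11.png

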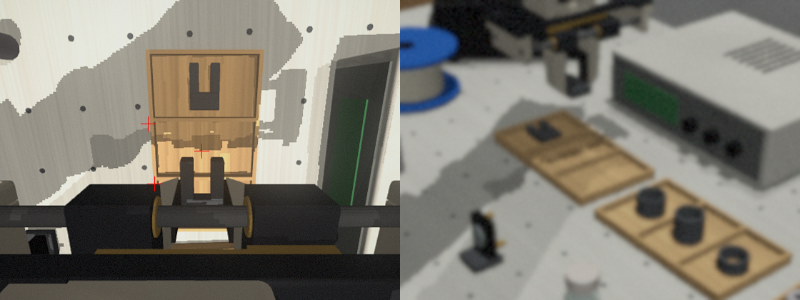

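The fork hangs level with its tines toward +y at (200,180). The side view shows the tube at (688,225) and the ring at (733,260) standing in separate bays, and the mirror still upright. Lowering the fork and releasing.

Emit:
jog_arm([
  {"fingers": 1, "xyz": [0, 0, 5], "angular": [0, 0, 0]},
  {"fingers": 1, "xyz": [0, 0, 8.5], "angular": [0, 0, 0]},
  {"fingers": 1, "xyz": [0, 0, 9.3], "angular": [0, 0, 0]},
  {"fingers": 1, "xyz": [0, 0, 9.5], "angular": [0, 0, 0]},
  {"fingers": 1, "xyz": [0, 0, 9.5], "angular": [0, 0, 0]},
  {"fingers": -0.05, "xyz": [0, 0, 9.5], "angular": [0, 0, 0]},
  {"fingers": -0.05, "xyz": [0, 0, 9.5], "angular": [0, 0, 0]},
  {"fingers": -0.05, "xyz": [0, 0, 9.5], "angular": [0, 0, 0]},
  {"fingers": -0.05, "xyz": [0, 0, 6], "angular": [0, 0, 0]},
  {"fingers": -0.05, "xyz": [0, 0, 1], "angular": [0, 0, 0]},
  {"fingers": -0.05, "xyz": [0, 0, -2], "angular": [0, 0, 0]},
])

```text
clock: 25.2
position: [0.6291, 0.2253, 0.1035]
ee_rot: [2.259, 2.182, 0.004]
force: [-0.4, -0.1, 0.4]
width: 0.525
```

```bash
python3 -c "
from h import *
s=arm.observe();print(s['position'],s['width']*92,s['force'])
print(go((.4322,.3421,.1),0,s))"
```

```text
[0.62912137 0.2253433  0.10351613] 48.3003266320801 [-0.37252605 -0.06643818  0.37932082]
([10.98, -20.09, 0.32], [0.002, -0.001, -0.035])
```

Emit:
jog_arm([
  {"fingers": -0.05, "xyz": [11, -20.1, 0], "angular": [0, 0, -0.035]},
  {"fingers": -0.05, "xyz": [11, -20.1, 0], "angular": [0, 0, -0.035]},
  {"fingers": -0.05, "xyz": [11, -20.1, 0], "angular": [0, 0, -0.035]},
  {"fingers": -0.05, "xyz": [11, -20.1, 0], "angular": [0, 0, -0.035]},
  {"fingers": -0.05, "xyz": [11, -20.1, 0], "angular": [0, 0, -0.035]},
  {"fingers": -0.05, "xyz": [11, -20.1, 0], "angular": [0, 0, -0.035]},
  {"fingers": -0.05, "xyz": [11, -20.1, 0], "angular": [0, 0, -0.035]},
  {"fingers": -0.05, "xyz": [11, -20.1, 0], "angular": [0, 0, -0.035]},
  {"fingers": -0.05, "xyz": [11, -20.1, 0], "angular": [0, 0, -0.035]},
])

```text
clock: 26.32
position: [0.4318, 0.3414, 0.1007]
ee_rot: [2.223, 2.22, -0.0]
force: [-0.1, -0.1, 0.0]
width: 0.525
```

Run:
```python
from h import *
s=arm.observe(); print(s['position'],go((.4322,.3421,.006),0,s))
im=imaging.get_image('wrist')[:,:,::-1].copy(); c=cam('wrist',s)
cv2.drawMarker(im,tuple(int(v) for v in proj(c,(.4322,.3421,.055))),(0,0,255),0,20,1)
cv2.imwrite('pics/w12.png',im[100:380,140:430])
```

```text
[0.43176869 0.34135105 0.10068302] ([0.08, 0.04, 9.47], [-0.0, 0.0, -0.001])
```

View pics/w12.png

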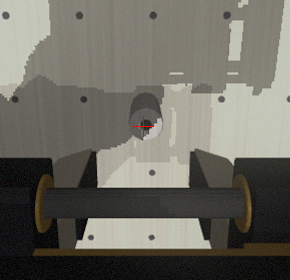

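The post top at crop (146,124) sits under its mark at (142,127), which is close enough. Grasping.

Emit:
jog_arm([
  {"fingers": -0.05, "xyz": [0.1, 0.1, 5], "angular": [0, 0, 0]},
  {"fingers": -0.05, "xyz": [0.1, 0.1, 8.5], "angular": [0, 0, 0]},
  {"fingers": -0.05, "xyz": [0.1, 0.1, 9.5], "angular": [0, 0, 0]},
  {"fingers": -0.05, "xyz": [0.1, 0.1, 9.5], "angular": [0, 0, 0]},
  {"fingers": 1, "xyz": [0.1, 0.1, 9.5], "angular": [0, 0, 0]},
  {"fingers": 1, "xyz": [0.1, 0.1, 9.5], "angular": [0, 0, 0]},
  {"fingers": 1, "xyz": [0.1, 0.1, 9.5], "angular": [0, 0, 0]},
  {"fingers": 1, "xyz": [0.1, 0.1, 9.5], "angular": [0, 0, 0]},
  {"fingers": 1, "xyz": [0.1, 0.1, 9.5], "angular": [0, 0, 0]},
  {"fingers": 1, "xyz": [0.1, 0.1, 9.5], "angular": [0, 0, 0]},
], grip_force=35)

```text
clock: 27.62
position: [0.4329, 0.3432, 0.0066]
ee_rot: [2.221, 2.221, 0.002]
force: [0.5, -1.2, 6.1]
width: 0.265
```

```bash
python3 -c "
from h import *
s=arm.observe();print(s['position'],s['width']*92,s['force'])
print(go((.603,-.238,.126),.055,s))"
```

```text
[0.43287643 0.34320234 0.00658991] 24.35662840327867 [ 0.45345604 -1.20562999  6.11548191]
([-58.11, 17.04, -11.97], [0.001, -0.001, -0.055])
```

Emit:
jog_arm([
  {"fingers": 1, "xyz": [0, 0, -6], "angular": [0, 0, 0]},
  {"fingers": 1, "xyz": [0, 0, -12], "angular": [0, 0, 0]},
  {"fingers": 1, "xyz": [-14, 4, -12], "angular": [0, 0, 0]},
  {"fingers": 1, "xyz": [-14, 4, -12], "angular": [0, 0, 0]},
  {"fingers": 1, "xyz": [-58.1, 17, -12], "angular": [0, 0, -0.055]},
  {"fingers": 1, "xyz": [-58.1, 17, -12], "angular": [0, 0, -0.055]},
  {"fingers": 1, "xyz": [-58.1, 17, -12], "angular": [0, 0, -0.055]},
  {"fingers": 1, "xyz": [-58.1, 17, -12], "angular": [0, 0, -0.055]},
  {"fingers": 1, "xyz": [-58.1, 17, -12], "angular": [0, 0, -0.055]},
  {"fingers": 1, "xyz": [-58.1, 17, -12], "angular": [0, 0, -0.055]},
  {"fingers": 1, "xyz": [-58.1, 17, -12], "angular": [0, 0, -0.055]},
  {"fingers": 1, "xyz": [-58.1, 17, -12], "angular": [0, 0, -0.055]},
])

```text
clock: 29.12
position: [0.6018, -0.242, 0.1253]
ee_rot: [-2.163, -2.278, 0.002]
force: [0.2, 0.4, -1.7]
width: 0.265
```

Emit:
jog_arm([
  {"fingers": 1, "xyz": [0, 0, 0], "angular": [0, 0, 0]},
  {"fingers": 1, "xyz": [0, 0, 0], "angular": [0, 0, 0]},
])

```text
clock: 29.38
position: [0.6018, -0.2373, 0.1253]
ee_rot: [-2.158, -2.281, -0.0]
force: [-0.1, -0.3, -2.2]
width: 0.265
```

Run:
```python
from h import *
s=arm.observe(); print(s['position'],s['width']*92,s['force'],go((.603,-.238,.012),.055,s))
im=imaging.get_image('wrist')[:,:,::-1].copy(); b=imaging.get_image('side')[:,:,::-1]; c=cam('wrist',s)
cv2.drawMarker(im,tuple(int(v) for v in proj(c,(.603,-.238,.004))),(0,0,255),0,20,1)
cv2.imwrite('pics/w13.png',np.hstack([cv2.resize(im,(400,300)),cv2.resize(b[170:320,330:530],(400,300))]))
```

```text
[ 0.60178237 -0.23731213  0.12526308] 24.400217076204214 [-0.07511079 -0.32301027 -2.1896901 ] ([-0.09, 0.13, 11.33], [-0.001, -0.001, 0.0])
```

View pics/w13.png

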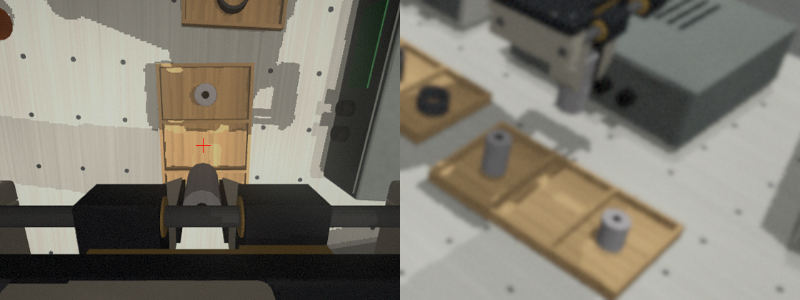

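The short post stands in its bay at (615,232). The tall post hangs upright over the middle bay, which is marked at (203,146). Lowering it.

Emit:
jog_arm([
  {"fingers": 1, "xyz": [-0.1, 0.1, 6], "angular": [0, 0, 0]},
  {"fingers": 1, "xyz": [-0.1, 0.1, 10], "angular": [0, 0, 0]},
  {"fingers": 1, "xyz": [-0.1, 0.1, 11.2], "angular": [0, 0, 0]},
  {"fingers": 1, "xyz": [-0.1, 0.1, 11.4], "angular": [0, 0, 0]},
  {"fingers": 1, "xyz": [-0.1, 0.1, 11.4], "angular": [0, 0, 0]},
])

```text
clock: 30.1
position: [0.6047, -0.2392, 0.0136]
ee_rot: [2.157, 2.28, 0.002]
force: [-0.0, -0.6, -2.4]
width: 0.262
```

Emit:
jog_arm([
  {"fingers": -0.05, "xyz": [0, 0, 0], "angular": [0, 0, 0]},
  {"fingers": -0.05, "xyz": [0, 0, 0], "angular": [0, 0, 0]},
  {"fingers": -0.05, "xyz": [0, 0, 0], "angular": [0, 0, 0]},
  {"fingers": -0.05, "xyz": [0, 0, -4], "angular": [0, 0, 0]},
  {"fingers": -0.05, "xyz": [0, 0, -10], "angular": [0, 0, 0]},
  {"fingers": -0.05, "xyz": [0, 0, -16], "angular": [0, 0, 0]},
  {"fingers": -0.05, "xyz": [-20, -25, -16], "angular": [0, 0, 0]},
  {"fingers": -0.05, "xyz": [-20, -25, -16], "angular": [0, 0, 0]},
  {"fingers": -0.05, "xyz": [-20, -25, -16], "angular": [0, 0, 0]},
  {"fingers": -0.05, "xyz": [-20, -25, -16], "angular": [0, 0, 0]},
  {"fingers": -0.05, "xyz": [-20, -25, -16], "angular": [0, 0, 0]},
  {"fingers": -0.05, "xyz": [-20, -25, -16], "angular": [0, 0, 0]},
])

```text
clock: 31.6
position: [0.3595, -0.4568, 0.1719]
ee_rot: [-2.169, -2.272, 0.005]
force: [0.6, 0.4, -0.1]
width: 0.523
```

Run:
```python
from h import *
s=arm.observe(); print(s['position'],s['width']*92,s['force'],s['clock'])
t=imaging.get_image('top')[:,:,::-1]; b=imaging.get_image('side')[:,:,::-1]
cv2.imwrite('pics/end.png',np.vstack([cv2.resize(t[100:260,100:480],(800,337),interpolation=cv2.INTER_CUBIC),cv2.resize(b[130:330,200:500],(390,260),interpolation=cv2.INTER_CUBIC).repeat(1,0) if False else np.hstack([cv2.resize(b[130:325,170:470],(400,260)),cv2.resize(b[130:320,330:480],(400,260))])]))
```

```text
[ 0.35945725 -0.45678677  0.17189296] 48.156634615116914 [ 0.6428225  0.4147228 -0.0691318] 31.6
```

The picture limit is reached, so I'll check the final state numerically. I'll compare the silhouette of each part in its bay against an upright model, and compare the bystanders before and after.

Run:
```python
from h import *
t=imaging.get_image('top')[:,:,::-1].copy(); t0=cv2.imread('pics/top0.png'); c=cam('top')
d=cv2.absdiff(t,t0).max(2)>40
sat=cv2.cvtColor(t,cv2.COLOR_BGR2HSV)[:,:,1]
T=dict(clamps=((.6282,.2282),-1.99),tubes=((.6246,.0029),.42),posts=((.603,-.2381),3.18))
def sil(ctr,r,z0,h):
    a=np.linspace(0,2*np.pi,40); pts=[proj(c,(ctr[0]+r*np.cos(q),ctr[1]+r*np.sin(q),z)) for q in a for z in (z0,z0+h)]
    m=np.zeros(d.shape,np.uint8); cv2.fillConvexPoly(m,cv2.convexHull(np.float32(pts)).astype(np.int32),1); return m
for n,tr,y,r,h in [('tube_tall','tubes',0,.018,.034),('tube_short','tubes',-.066,.018,.018),('post_tall','posts',0,.0125,.055),('post_short','posts',-.066,.0125,.03),('clamp','clamps',0,.015,.012)]:
    (o,deg)=T[tr]; a=np.radians(deg); Ra=np.array([[np.cos(a),-np.sin(a)],[np.sin(a),np.cos(a)]])
    bay=[proj(c,(*(np.array(o)+Ra@[sx*.05,y+sy*.028]),.004)) for sx,sy in [(-1,-1),(1,-1),(1,1),(-1,1)]]
    m=np.zeros(d.shape,np.uint8); cv2.fillConvexPoly(m,np.int32(bay),1)
    k=((sat<75)&(m>0)).astype(np.uint8)
    N,L,S,C=cv2.connectedComponentsWithStats(k); i=1+S[1:,4].argmax()
    ctr=(np.array(o)+Ra@[0,y]); p=sil(ctr,r,.004,h); ys,xs=p.nonzero()
    w=back(c,C[i],.004+h/2); l=Ra.T@(w[:2]-o)
    print(n,'blob bbox',S[i],'centroid',C[i].round(1),'model bbox',[xs.min(),ys.min(),np.ptp(xs)+1,np.ptp(ys)+1,int(p.sum())],'local xy',l.round(4),'changed px',int((d&(m>0)).sum()))
for n,u in [('mirror',(232,238)),('jar',(295,218)),('decoy',(344,272)),('old clamp',(178,225)),('old post',(113,235))]:
    u0,v0=u; A=t0[v0-16:v0+16,u0-16:u0+16]; B=t[v0-24:v0+24,u0-24:u0+24]
    _,mx,_,loc=cv2.minMaxLoc(cv2.matchTemplate(B,A,cv2.TM_CCOEFF_NORMED)); print(n,round(mx,3),np.array(loc)-8)
```

```text
tube_tall blob bbox [278 130  16  20 154] centroid [285.6 138.8] model bbox [np.int64(277), np.int64(128), np.int64(19), np.int64(23), 355] local xy [0.0026 0.0018] changed px 299
tube_short blob bbox [312 132  17  17  99] centroid [319.8 139.7] model bbox [np.int64(309), np.int64(130), np.int64(19), np.int64(20), 299] local xy [ 0.0012 -0.0688] changed px 203
post_tall blob bbox [399 137  18  19 213] centroid [407.9 146. ] model bbox [np.int64(397), np.int64(136), np.int64(21), np.int64(21), 279] local xy [ 0.002  -0.0021] changed px 314
post_short blob bbox [429 139  17  15 176] centroid [437.3 145.8] model bbox [np.int64(429), np.int64(138), np.int64(19), np.int64(17), 225] local xy [ 0.0014 -0.0648] changed px 226
clamp blob bbox [169 134  22  14 219] centroid [180.6 140.8] model bbox [np.int64(171), np.int64(133), np.int64(16), np.int64(17), 207] local xy [ 0.0016 -0.003 ] changed px 315
mirror 1.0 [0 0]
jar 0.998 [0 0]
decoy 0.999 [0 0]
old clamp 0.195 [1 8]
old post 0.313 [ 2 -6]
```

All five silhouettes match upright or flat parts within about 3 mm of their bay centres, and the bystanders haven't moved. The arm is clear, so I'm handing in.

```bash
python3 -c "
from cell import job
print(job.sign_off())"
```

```text
the job is handed in; nothing more can be done
None
```

All five parts are in their trays and the job is handed in, at about 32 s on the robot clock. The ring is in the tubes tray's −66 bay and the long tube in its middle bay. The short post is in the posts tray's −66 bay and the tall post in its middle bay. The fork lies flat in the clamps tray's middle bay.

**Last checks (top camera):**
- **Parts:** each part's outline is within about 3 mm of its bay centre. The posts' and tubes' outlines match upright ones, and the fork's matches one lying flat.
- **Bystanders:** the mirror, jar and orange decoy match the first picture with no shift.
- **Arm:** it is parked clear of the parts, with no force beyond sensor noise.

**What disagreed or failed:**
- **Fingertip position:** the stated "fingertips 17 mm ahead of the TCP" did not match. They look to be about 22 mm behind it. The first grasp therefore closed above the ring without moving it, and I corrected the grasp heights by careful descent.
- **Unexplained force:** the wrist read 6–8 N upward when gripping the long tube and both posts. I did not find out why; it is well below the limits.
- **Final picture:** it was refused by the 16-picture limit, so the last check rests on measurements only. Those checks did not measure the height above the tray floor.

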